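Roll-top bins before frying

ROBOT

A 6-joint arm with a two-finger parallel gripper is mounted at the origin on the work surface. World frame = base frame: x ahead of the robot, y to its left, z up, the work surface at z = 0. Lengths are in mm, angles in degrees, forces in N, time in s.
With the tool pointing down it reaches from about 350 to 850 mm from the base axis. Payload 8.1 kg.
Tool frame: the origin (TCP) lies midway between the tips of the shut fingers; the grasp point (between the pads) lies 19 mm behind it (hold_point_z is the distance from the TCP to the grasp point, in mm); z points along the fingers, y is the direction in which the jaws open and shut (so a half turn about z gives the same grasp; the last joint's range is limited). The gripper opens to 85 mm and grips with 20 to 120 N. Pads are 22 mm wide; open, the fingers measure 114 mm over their backs; the gripper's body (76 mm by 85 mm) begins 54 mm behind the grasp point. The pads swing forward as they close: fully open they stand 13 mm farther back than shut.
Start: joints at [71.31, 7.471, 85.268, -0, 87.261, -4.893], TCP at [143.065, 582.699, 231.292] pointing down, gripper open.
Joint ranges: [-169.43, 169.43], [-51.17, 129.36], [1.28, 143.12], [-76.62, 256.62], [0, 156.53], [-152.29, 152.29]. Speed limits (degrees/s): [136.94, 136.94, 159.86, 180, 180, 180].

INTERFACE

Orientations are given as [roll, pitch, yaw] about the fixed x, y, z axes, in that order (R = Rz(yaw) Ry(pitch) Rx(roll)).
In Python, from bench import sense, snapshot, camera_params, hand_in, hold_point_z gives the robot as it stands.
- The arm moves only by the tool servo_tool, never from a script. Its argument "motion" is a list of rows, each a list of 7 numbers: the finger opening in mm, from 0 to 85.4, then the shift along the tool's x, y, z in mm, then the turn, a rotation vector about the tool's x, y, z in rad. A call has 1 to 10 rows; each row shifts and turns the pose as measured when the row begins, along the tool's axes as they then stand; what a row does not reach is not made up. A row lasts 1/10 s, in which the tool goes at most 50 mm and 8.59 degrees, less where a joint would pass 70% of its speed; a pose out of reach is approached as far as the arm can. A call with a gripper value outside its range is refused whole. The fingers move at their own pace and stop on an object; "force" is the grip in N (left out, the last holds). Time passes only in rows, so rows that do not move let the fingers close. It gives the time, the measured TCP pose, the force and the opening at its end, in the units of the state.
- sense(): the state, without advancing time (a new reading comes with each control period).
- snapshot(name): name is "side" or "top"; returns the picture (480x640x3 uint8, blue, green, red); there is no depth.
- camera_params(name): a dict with "fx", "fy", "cx", "cy" (pixels), "R" (3x3) and "t" (3): a world point X has camera coordinates R X + t. Camera axes: x right, y down, z forward; pixel columns grow to the right and rows downward; lengths in mm; the calibration is good to about 2 mm. A picture is of the moment at which its call begins. camera_params takes no time and is no camera call.
- hand_in(): hands the job in, once; it reports no verdict.
The state is a dict: "time": time; "joint_pos": joint angles; "qd": joint speeds; "joint_efforts": joint torques, N m; "tool_pos": TCP position; "tcp_rot": TCP orientation; "ft_force": force on the tool from outside, world axes, zero at the start; "wrist_torque": the same for the moment, N m; "finger_gap": finger opening in mm.
Only numpy, scipy, OpenCV 4.12 (cv2) and the standard library are available. Lean on these libraries where they do the work, as an engineer would, in place of code of your own. Each camera call takes 0.05 s, during which the arm holds its last target. There are 200 camera calls.

TASK

I am about to fry, and both roll-top bins beside the cooktop have been left half open. Roll the slatted cover of the bin that holds the four steel tins fully shut, to keep the spatter off, and roll the cover of the other bin, with the salt and pepper shakers, fully open so that I can reach them.

Things in the scene. Friction and masses are not known exactly. Their poses are not given: they have to be found in the camera images.
- tin_bin: Slim white roll-top bin with four steel tins (38 mm across, 45 tall) in it. 244 mm deep (x), 130 wide (y), 162 tall, clear half-round cheeks; fixed to the worktop. Origin: centre of underside; x to its back, z up; its front (-x) faces roughly to the robot. Its 116 mm wide slatted cover rolls on a circular track about an axis along y, 40 mm above the origin; slats' outer radius 115 mm.
- tin_cover (a joint): The tin bin's cover, rad along the track: 0 fully shut (pull low in front), 1.45 fully open (pull just past the top), a stop at each end; starts about half open, takes 3 to 5 N at the pull, stays where left. Pull: aluminium bar, 14 mm thick, 36 long along y, mid-width; centre in the bin's frame x = -0.145 cos(0.332+q), y = 0, z = 0.040 + 0.145 sin(0.332+q) m.
- shaker_bin: The other bin, holding two waisted white ceramic shakers (46 mm across, 67 tall). Same size, frame, track and cover as the tin bin; only the contents differ, and the two stand left and right in either order. Fixed to the worktop.
- shaker_cover (a joint): The shaker bin's cover: 0 fully shut, 1.45 fully open; same travel, friction, pull bar and bar position formula as the tin bin's. The bar stands on a 20 mm wide web, its centre 30 mm off the slats. Its flat ends can be pinched from above, fingers closing along y; it pivots between them as the cover rolls.

How it is judged:
By the outcome, as a careful person would: the job done as asked, in the order asked, and still so for the second after the job is handed in, with the robot touching nothing.
It also fails if it takes over 48 s, if anything falls off the work surface, if the arm or the gripper's body presses on something with over 40 N, if the wrist force passes 120 N, or if a joint passes its speed limit or range.

## Working session

There is one attempt and no reset: what is moved stays moved. The work goes in short steps, Python scripts to look and compute and a tool call to move; the robot and the scene stay as the last step left them, time stands still between calls to the robot, and variables do not carry over. Pictures are saved under pics/ and viewed, about 8 in all and at most 12, crops included, and the job is handed in when it is done.

Besides the shell and the picture viewer there is one more tool, called after "Call:" as name(argument=value, ...), one argument or row to a line, values as JSON. servo_tool: Moves the arm, as the interface text tells. Its arguments: {"type":"object","properties":{"motion":{"type":"array"},"force":{"type":"number"}},"required":["motion"]}

```bash
mkdir -p pics; python3 - <<'E'
from bench import *
import cv2,json
s=sense();print(s)
print(hold_point_z)
for n in("side","top"):
    cv2.imwrite(f"pics/{n}0.png",snapshot(n));p=camera_params(n);print(n,{k:(v.tolist() if hasattr(v,'tolist') else v) for k,v in p.items()})
E
```

```text
{'time': 0.0, 'joint_pos': array([ 7.13105266e+01,  7.51522648e+00,  8.53302204e+01,  9.23486096e-05,
        8.72605116e+01, -4.89548613e+00]), 'qd': array([-0.1130185 ,  0.13884111,  0.01720973,  0.08245363, -0.01048471,
        0.00801429]), 'joint_efforts': array([-2.47093965e-03, -5.69443882e+01, -5.00512934e+01, -7.07739036e-04,
        1.61900301e-02,  4.60986462e-05]), 'tool_pos': array([142.88450292, 582.17225135, 230.23416848]), 'tcp_rot': array([-1.79894436e+02, -9.13422746e-03,  1.66206000e+02]), 'ft_force': array([-0.77083438, -0.5849628 ,  0.04439473]), 'wrist_torque': array([ 0.02415653, -0.03928117, -0.01077274]), 'finger_gap': 85.45079855437666}
18.700000000000003
side {'fx': 477.34595469264696, 'fy': 477.34595469264696, 'cx': 323.6979225736613, 'cy': 237.90866766891497, 'R': [[0.8019536285234387, -0.5973315555133271, 0.008086438407604172], [-0.5625686893481637, -0.7596977165195745, -0.3261531071138733], [0.20096479160086778, 0.257010490647704, -0.9452823706352753]], 't': [-510.79823915481137, 361.9185868345346, 568.5011294487659]}
top {'fx': 601.8940262985959, 'fy': 601.8940262985959, 'cx': 316.08933863422726, 'cy': 239.09699678002525, 'R': [[-0.010956060422979353, -0.999916805756518, 0.006807812107412951], [-0.9994424678735961, 0.010735617121567146, -0.0316148689030181], [0.03153915266369618, -0.007150390947418579, -0.9994769400834395]], 't': [0.9587955467978554, 595.5703070011427, 1010.0192906757363]}
```

View pics/top0.png

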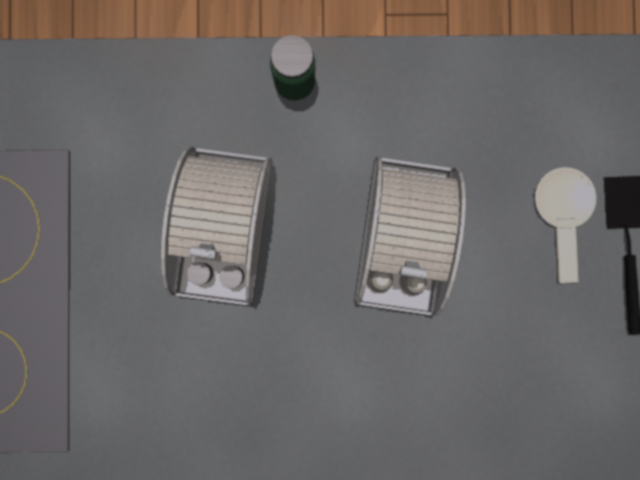

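View pics/side0.png

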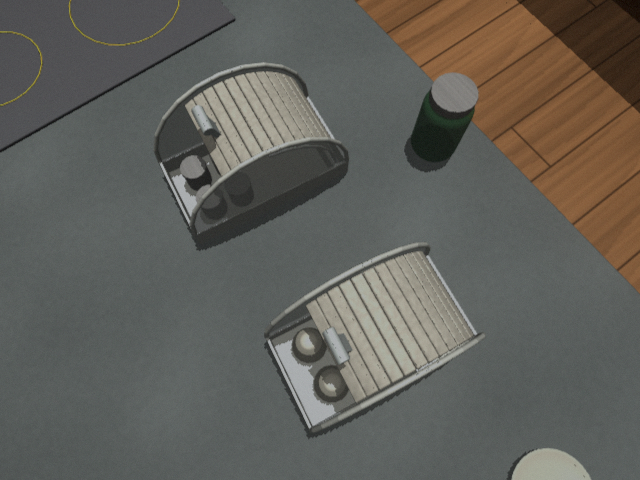

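```bash
cat > h.py <<'E'
import numpy as np,cv2
from bench import *
P={n:camera_params(n) for n in("side","top")}
def tri(a,b):
    A=[];B=[]
    for n,u in(("top",a),("side",b)):
        p=P[n];R=np.array(p["R"]);o=-R.T@np.array(p["t"])
        d=R.T@[(u[0]-p["cx"])/p["fx"],(u[1]-p["cy"])/p["fy"],1];d/=np.linalg.norm(d)
        M=np.eye(3)-np.outer(d,d);A.append(M);B.append(M@o)
    x=np.linalg.solve(A[0]+A[1],B[0]+B[1])
    return x,[round(float(np.linalg.norm(A[i]@x-B[i])),1) for i in(0,1)]
def proj(n,X):
    p=P[n];c=np.array(p["R"])@X+p["t"];return np.array([p["cx"]+p["fx"]*c[0]/c[2],p["cy"]+p["fy"]*c[1]/c[2]])
def near(a,b):return np.round(tri(a,b)[0],1),tri(a,b)[1]
E
python3 - <<'E'
from h import *
for k,a,b in(("tinbar",(203,252),(204,121)),("shbar",(414,271),(337,345)),("tin frontL",(176,294),(161,164)),("tin frontR",(252,304),(193,231)),
 ("sh fL",(358,304),(268,341)),("sh fR",(435,314),(310,430))): print(k,*near(a,b))
t=cv2.imread("pics/top0.png");s=cv2.imread("pics/side0.png")
def c(i,x,y,w=100,h=75):return cv2.resize(i[y:y+h,x:x+w],(400,300),interpolation=cv2.INTER_CUBIC)
cv2.imwrite("pics/crop.png",np.vstack([np.hstack([c(t,165,235),c(s,150,90)]),np.hstack([c(t,350,245),c(s,270,320)])]))
E
```

```text
tinbar [574.9 155.8 174.2] [1.2, 1.2]
shbar [ 544.3 -142.7  176.4] [0.8, 0.8]
tin frontL [508.1 225.4  36.5] [1.1, 1.1]
tin frontR [491.6  98.7  59.2] [0.7, 0.7]
sh fL [488.3 -74.3  25.7] [2.0, 2.0]
sh fR [ 472.2 -193.7   65.3] [0.1, 0.1]
```

View pics/crop.png

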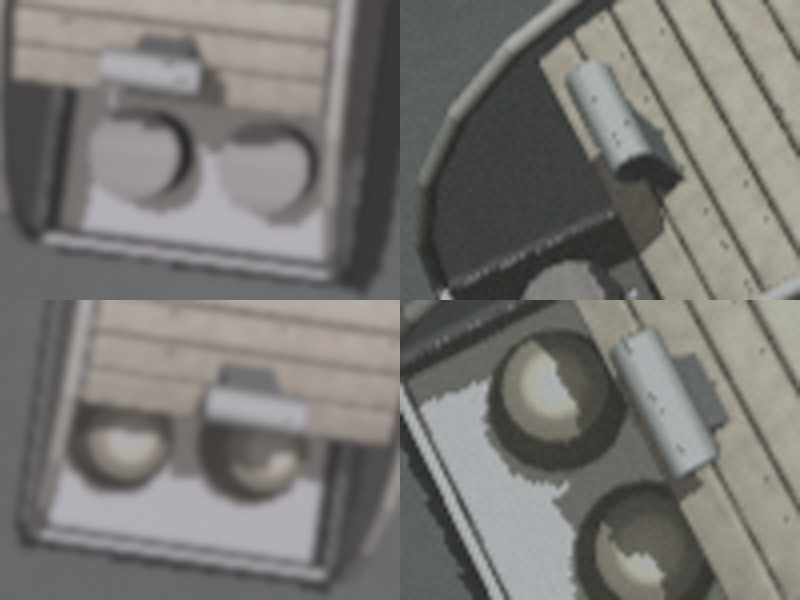

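The tin bin is on the left (y>0), the shaker bin on the right. Both pull bars show clearly: tin at top (203,252.5) and side (203,120.5), shaker at top (414,272) and side (336,345.5). Next I get yaw and origin.

```bash
cat >> h.py <<'E'
def ray(n,u,z):
    p=P[n];R=np.array(p["R"]);o=-R.T@np.array(p["t"])
    d=R.T@[(u[0]-p["cx"])/p["fx"],(u[1]-p["cy"])/p["fy"],1];return o+d*(z-o[2])/d[2]
E
python3 - <<'E'
from h import *
E={"tin":(((176.5,295),(248,304)),((196,151),(268,160)),((202.8,252.5),(203,120.5))),
   "sh":(((358,304.5),(431,314.5)),((380,161),(453,169.5)),((413.8,271.8),(335.8,345.5)))}
for k,(f,r,b) in E.items():
    B,e=tri(*b);print(k,"bar",B.round(1),e,"ang/q",np.arcsin(min(1,(B[2]-40)/145))-.332)
    for z in(10,40,60):
        F=[ray("top",u,z) for u in f];R=[ray("top",u,z) for u in r]
        yw=[np.degrees(np.arctan2(-(q[0]-p[0])*-1,-(q[1]-p[1])*1)) for p,q in(F,R)]
        m0=(F[0]+F[1])/2;m1=(R[0]+R[1])/2;d=m1-m0;a=np.arctan2(d[1],d[0])
        o=(m0+m1)/2; ax=np.array([np.cos(a),np.sin(a),0]);l=(B-o)@ax
        print(z,"edge yaws",np.round(yw,1),"axis yaw",round(np.degrees(a),1),"len",np.linalg.norm(d).round(1),"o",o.round(1),"w",np.linalg.norm(F[1]-F[0]).round(1),"bar x",l.round(1),"q",np.arccos(-l/145)-.332 , "lat", ((B-o)@[-ax[1],ax[0],0]).round(1))
E
```

```text
tin bar [574.1 155.8 176.1] [1.1, 1.1] ang/q 0.886506139666954
10 edge yaws [-7.8 -7.7] axis yaw -8.1 len 246.0 o [617.3 153.2  10. ] w 121.4 bar x -43.2 q 0.9364773686914569 lat -3.6
40 edge yaws [-7.8 -7.7] axis yaw -8.1 len 238.8 o [615.7 148.7  40. ] w 117.8 bar x -42.2 q 0.9432712266706516 lat 1.1
60 edge yaws [-7.8 -7.7] axis yaw -8.1 len 234.0 o [614.7 145.8  60. ] w 115.4 bar x -41.6 q 0.9477926500758687 lat 4.1
sh bar [ 543.2 -142.4  176.3] [0.7, 0.7] ang/q 0.890327083301423
10 edge yaws [-8.4 -7.2] axis yaw -9.6 len 247.6 o [ 597.3 -157.1   10. ] w 124.4 bar x -55.8 q 0.8435367427936724 lat 5.5
40 edge yaws [-8.4 -7.2] axis yaw -9.6 len 240.3 o [ 596.3 -152.4   40. ] w 120.8 bar x -54.1 q 0.8566752955263954 lat 1.0
60 edge yaws [-8.4 -7.2] axis yaw -9.6 len 235.5 o [ 595.6 -149.3   60. ] w 118.3 bar x -52.9 q 0.8653957849375506 lat -1.9
```

Call:
servo_tool(
  motion=[
    [55,0,0,-30,0,0,-0.1],
    [55,-37,-28,0,0,0,0],
    [55,-37,-28,0,0,0,0],
    [55,-37,-28,0,0,0,0],
    [55,-37,-28,0,0,0,0],
    [55,-37,-28,0,0,0,0],
    [55,-37,-28,0,0,0,0],
    [55,-37,-28,0,0,0,0],
    [55,-37,-28,0,0,0,0],
    [55,-37,-28,0,0,0,0],
  ],
  force=40,
)

```text
time: 1.1
tool_pos: [443.0, 279.1, 256.8]
tcp_rot: [-179.6, -0.2, 172.8]
ft_force: [0.2, 1.2, -0.5]
finger_gap: 54.9
```

Call:
servo_tool(
  motion=[
    [55,-37,-26,0,0,0,0.01],
    [55,-37,-26,0,0,0,0],
    [55,-37,-26,0,0,0,0],
    [55,-35,-25,0,0,0,0],
    [55,0,0,0,0,0,0],
  ],
)

```text
time: 1.6
tool_pos: [580.4, 146.2, 254.0]
tcp_rot: [-179.4, -0.4, 171.9]
ft_force: [-0.0, 0.1, -0.9]
finger_gap: 54.9
```

```bash
cat >> h.py <<'E'
from scipy.spatial.transform import Rotation as Ro
def to(X,yaw):
    s=sense();R=Ro.from_euler("xyz",s["tcp_rot"],degrees=True);T=Ro.from_euler("xyz",[180,0,yaw],degrees=True)
    print("t",s["time"],"pos",s["tool_pos"].round(1),"rot",s["tcp_rot"].round(1),"shift",(R.inv().apply(np.array(X)-s["tool_pos"])).round(1),"turn",(R.inv()*T).as_rotvec().round(3),"F",s["ft_force"].round(1),"gap",round(s["finger_gap"],1))
E
python3 -c "
from h import *
to([574,156,235],172)
cv2.imwrite('pics/a.png',snapshot('side')[20:320,100:500].repeat(2,0).repeat(2,1))"
```

```text
t 1.6 pos [580.4 146.2 254. ] rot [-179.4   -0.4  171.9] shift [ 7.6  9.  19. ] turn [-0.01  -0.007 -0.002] F [-0.   0.1 -0.9] gap 54.9
```

View pics/a.png

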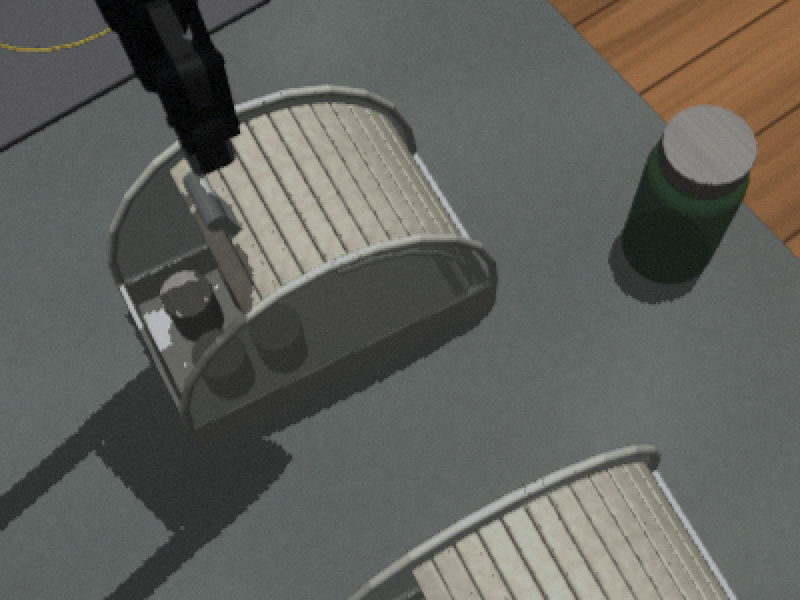

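Call:
servo_tool(
  motion=[
    [55,7.5,9,19,-0.01,-0.007,0],
    [55,0,0,20,0,0,0],
    [55,0,0,20,0,0,0],
    [55,0,0,0,0,0,0],
  ],
)

```text
time: 2.05
tool_pos: [570.1, 160.6, 192.7]
tcp_rot: [179.9, -0.2, 172.0]
ft_force: [-1.4, -0.5, -0.1]
finger_gap: 54.8
```

```bash
python3 -c "
from h import *
to([574,156,159],172)"
```

```text
t 2.05 pos [570.1 160.6 192.7] rot [179.9  -0.2 172. ] shift [-4.5 -4.1 33.7] turn [ 0.003 -0.003 -0.   ] F [-1.4 -0.5 -0.1] gap 54.8
```

Call:
servo_tool(
  motion=[
    [55,-4,-4,6,0,0,0],
    [55,0,0,10,0,0,0],
    [55,0,0,10,0,0,0],
    [55,0,0,4,0,0,0],
    [55,0,0,0,0,0,0],
  ],
)

```text
time: 2.55
tool_pos: [573.8, 157.8, 163.2]
tcp_rot: [179.8, -0.0, 172.1]
ft_force: [1.2, 0.4, 0.7]
finger_gap: 55.1
```

```bash
python3 -c "
from h import *
to([574,156,159],172)
cv2.imwrite('pics/b.png',cv2.resize(np.hstack([snapshot('side')[60:210,120:270],snapshot('top')[190:340,130:280]]),(800,400)))"
```

```text
t 2.55 pos [573.8 157.8 163.2] rot [179.8  -0.  172.1] shift [-0.4 -1.7  4.2] turn [ 0.004 -0.     0.002] F [1.2 0.4 0.7] gap 55.1
```

View pics/b.png

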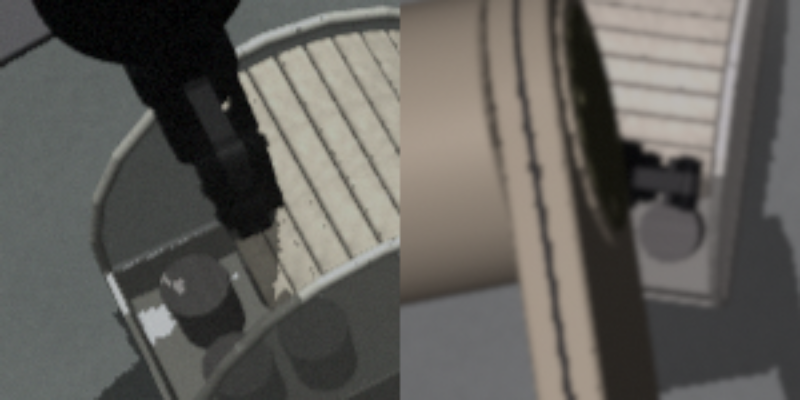

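The gripper stands over the bar with no contact force. I lower it 3 mm more and close.

Call:
servo_tool(
  motion=[
    [55,0,-1,3,0,0,0],
    [30,0,0,0,0,0,0],
    [30,0,0,0,0,0,0],
    [30,0,0,0,0,0,0],
    [30,0,0,0,0,0,0],
  ],
  force=30,
)

```text
time: 3.15
tool_pos: [574.7, 156.4, 162.2]
tcp_rot: [179.8, 0.1, 172.1]
ft_force: [0.1, -0.4, -1.5]
finger_gap: 35.1
```

Call:
servo_tool(
  motion=[
    [30,13.5,5,0,0,0,0],
    [30,13,6.5,0,0,0,0],
    [30,0,0,0,0,0,0],
  ],
)

```text
time: 3.45
tool_pos: [548.7, 159.5, 154.7]
tcp_rot: [-179.1, -0.1, 171.7]
ft_force: [-9.8, 14.9, 18.5]
finger_gap: 34.9
```

Call:
servo_tool(
  motion=[
    [30,0,0,0,0,0,0],
    [30,0,0,0,0,0,0],
  ],
)

```text
time: 3.65
tool_pos: [548.8, 159.8, 154.9]
tcp_rot: [-179.1, -0.0, 171.7]
ft_force: [-0.4, -1.3, -1.4]
finger_gap: 35.0
```

```bash
python3 -c "
from h import *
to([548.7,159.5,154.7],172)"
```

```text
t 3.65 pos [548.8 159.8 154.9] rot [-179.1   -0.   171.7] shift [ 0.1 -0.3  0.2] turn [-0.015 -0.    -0.005] F [-0.4 -1.3 -1.4] gap 35.0
```

Call:
servo_tool(
  motion=[
    [30,10.5,5,-0.01,0,0,0],
    [30,10,6,0,0,0,0],
    [30,9.5,6.5,0,0,0,0],
    [30,0,0,0,0,0,0],
  ],
)

```text
time: 4.05
tool_pos: [522.8, 163.1, 144.5]
tcp_rot: [-177.3, 0.1, 171.2]
ft_force: [-13.5, 15.7, 16.6]
finger_gap: 34.5
```

I put the downward part of those two moves in the y column by mistake. The forces stayed small, but I check the grip before going on.

Call:
servo_tool(
  motion=[
    [30,0,0,0,0,0,0],
  ],
)

```text
time: 4.15
tool_pos: [522.7, 163.3, 144.6]
tcp_rot: [-177.4, 0.1, 171.2]
ft_force: [-1.6, 2.5, 4.0]
finger_gap: 34.9
```

```bash
python3 -c "
from h import *
to([522.8,163.1,144.5],172)
cv2.imwrite('pics/c.png',cv2.resize(np.hstack([snapshot('side')[60:210,110:260],snapshot('top')[190:340,130:280]]),(800,400),interpolation=cv2.INTER_CUBIC))"
```

```text
t 4.15 pos [522.7 163.3 144.6] rot [-1.774e+02  1.000e-01  1.712e+02] shift [-0.1 -0.2  0.1] turn [-0.046  0.002 -0.015] F [-1.6  2.5  4. ] gap 34.9
```

View pics/c.png

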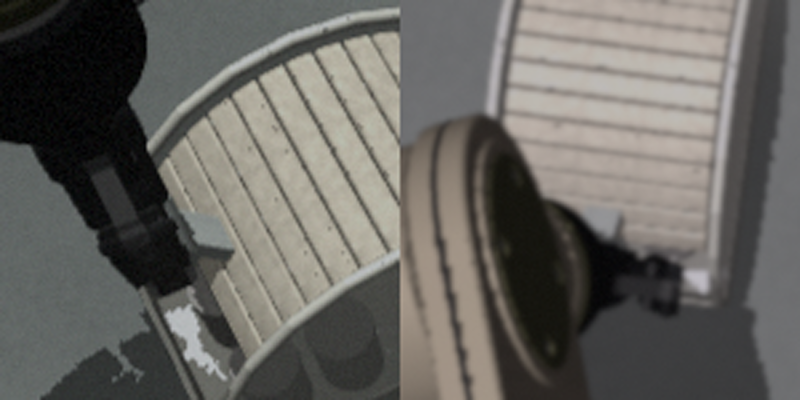

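Call:
servo_tool(
  motion=[
    [55,0,0,0,0,0,0],
    [55,0,0,0,0,0,0],
    [55,0,0,0,0,0,0],
    [55,0,0,-20,-0.046,0,-0.015],
    [55,0,0,-30,0,0,0],
    [55,0,0,-30,0,0,0],
    [55,25,0,-30,0,0,0],
    [55,0,0,0,0,0,0],
  ],
)

```text
time: 5.05
tool_pos: [497.1, 167.7, 257.4]
tcp_rot: [-180.0, 0.0, 172.2]
ft_force: [1.2, 0.3, 0.9]
finger_gap: 55.2
```

```bash
python3 -c "
from h import *
to([522.8,163.1,144.5],172)
cv2.imwrite('pics/d0.png',snapshot('side'));cv2.imwrite('pics/d1.png',snapshot('top'))
a=cv2.imread('pics/d0.png');b=cv2.imread('pics/d1.png')
cv2.imwrite('pics/d.png',cv2.resize(np.hstack([a[90:210,120:220],b[210:330,170:270]]),(800,480),interpolation=cv2.INTER_CUBIC))"
```

```text
t 5.05 pos [497.1 167.7 257.4] rot [-180.     0.   172.2] shift [-26.1  -1.1 112.9] turn [-0.     0.     0.003] F [1.2 0.3 0.9] gap 55.2
```

View pics/d.png

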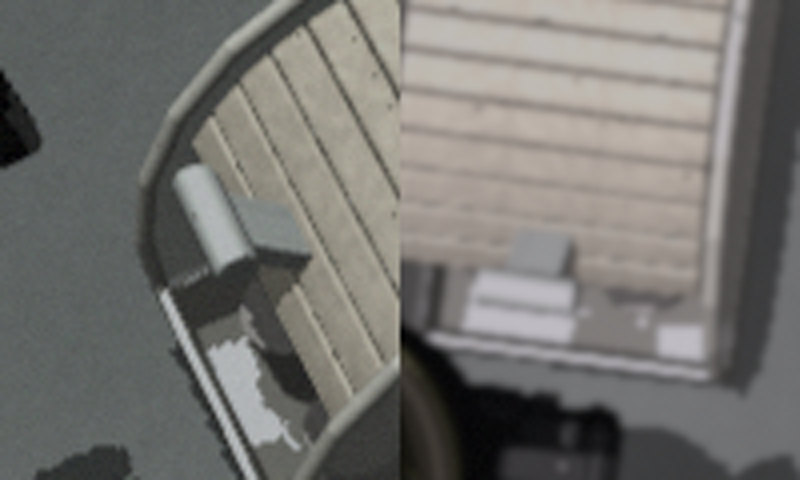

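```bash
python3 -c "
from h import *
print(near((200.8,282),(173.2,145)))
for th in (.7,.75,.8,.85,.9,.95):
  y=np.radians(-8);X=np.array([616-145*np.cos(th)*np.cos(y)+4*.139,151-145*np.cos(th)*np.sin(y)+4*.99,40+145*np.sin(th)]);print(th,X.round(1),proj('top',X).round(1),proj('side',X).round(1))"
```

```text
(array([531.3, 163. , 154. ]), [0.7, 0.7])
0.7 [506.7 170.4 133.4] [198.6 297.7] [157.2 159.9]
0.75 [511.5 169.7 138.8] [198.3 294.7] [159.4 156.1]
0.8 [516.5 169.  144. ] [198.1 291.4] [162.  152.2]
0.85 [521.8 168.3 148.9] [198. 288.] [164.8 148.3]
0.9 [527.3 167.5 153.6] [197.9 284.3] [168.  144.4]
0.95 [533.  166.7 157.9] [197.8 280.5] [171.4 140.5]
```

Call:
servo_tool(
  motion=[
    [55,-30,0,10,0,0,0],
    [55,-3,0,30,0,0,0],
    [55,0,0,30,0,0,0],
    [55,0,0,10,0,0,0],
    [55,0,0,0,0,0,0],
  ],
)

```text
time: 5.65
tool_pos: [529.3, 161.3, 165.2]
tcp_rot: [-179.7, -0.5, 172.2]
ft_force: [0.2, 0.3, -0.1]
finger_gap: 55.2
```

```bash
python3 -c "
from h import *
to([530,163,135],172)"
```

```text
t 5.65 pos [529.3 161.3 165.2] rot [-179.7   -0.5  172.2] shift [-0.8  1.9 30.2] turn [-0.005 -0.009  0.003] F [ 0.2  0.3 -0.1] gap 55.2
```

Call:
servo_tool(
  motion=[
    [55,-1,2,12,-0.005,-0.009,0],
    [55,0,0,12,0,0,0],
    [55,0,0,6,0,0,0],
    [55,0,0,0,0,0,0],
    [30,0,0,0,0,0,0],
    [30,0,0,0,0,0,0],
    [30,0,0,0,0,0,0],
    [30,0,0,0,0,0,0],
  ],
  force=30,
)

```text
time: 6.45
tool_pos: [531.3, 162.5, 136.8]
tcp_rot: [-180.0, 0.1, 172.2]
ft_force: [0.5, -1.2, -4.7]
finger_gap: 35.2
```

Call:
servo_tool(
  motion=[
    [30,9,0,7.5,0,0,0],
    [30,8.5,0,8,0,0,0],
    [30,8,0,8.5,0,0,0],
    [30,0,0,0,0,0,0],
  ],
)

```text
time: 6.85
tool_pos: [508.2, 165.9, 114.5]
tcp_rot: [179.9, 0.6, 172.1]
ft_force: [4.0, -0.5, -5.4]
finger_gap: 35.2
```

Call:
servo_tool(
  motion=[
    [30,7.5,0,9,0,0,0],
    [30,6.5,0,9.5,0,0,0],
    [30,6,0,10,0,0,0],
    [30,0,0,0,0,0,0],
  ],
)

```text
time: 7.25
tool_pos: [488.6, 168.6, 85.0]
tcp_rot: [179.9, 0.8, 172.2]
ft_force: [5.1, -1.7, -4.1]
finger_gap: 35.5
```

Call:
servo_tool(
  motion=[
    [30,4.5,0,9,0,0,0],
    [30,2.5,0,8,0,0,0],
    [30,0,0,0,0,0,0],
  ],
)

```text
time: 7.55
tool_pos: [481.5, 169.7, 67.5]
tcp_rot: [179.9, 0.8, 172.2]
ft_force: [1.3, -5.0, 9.8]
finger_gap: 34.9
```

Call:
servo_tool(
  motion=[
    [30,1,0,4,0,0,0],
    [30,0.5,0,3,0,0,0],
  ],
)

```text
time: 7.75
tool_pos: [482.2, 169.7, 66.1]
tcp_rot: [180.0, 1.0, 172.2]
ft_force: [-17.2, -8.3, 35.3]
finger_gap: 35.3
```

Call:
servo_tool(
  motion=[
    [30,0,0,0,0,0,0],
    [55,0,0,0,0,0,0],
    [55,0,0,0,0,0,0],
    [55,0,0,0,0,0,0],
    [55,0,0,-15,0,0,0],
    [55,0,0,-35,0,0,0],
    [55,0,0,-45,0,0,0],
    [55,0,0,-45,0,0,0],
    [55,0,0,-40,0,0,0],
    [55,0,0,0,0,0,0],
  ],
)

```text
time: 8.75
tool_pos: [473.7, 170.9, 251.4]
tcp_rot: [-180.0, 0.3, 172.3]
ft_force: [1.4, 0.7, 1.2]
finger_gap: 54.9
```

```bash
python3 -c "
from h import *
to([543,-142,245],172)"
```

```text
t 8.75 pos [473.7 170.9 251.4] rot [-180.     0.3  172.3] shift [-110.8 -300.7    7.1] turn [-0.     0.006  0.005] F [1.4 0.7 1.2] gap 54.9
```

Call:
servo_tool(
  motion=[
    [55,-15,-42,0,0,0,0.005],
    [55,-15,-42,0,0,0,0],
    [55,-15,-42,0,0,0,0],
    [55,-15,-42,0,0,0,0],
    [55,-15,-42,0,0,0,0],
    [55,-15,-42,0,0,0,0],
    [55,-10,-30,0,0,0,0],
    [55,0,0,0,0,0,0],
  ],
)

```text
time: 9.55
tool_pos: [535.6, -129.5, 256.7]
tcp_rot: [179.8, 0.6, 172.4]
ft_force: [-0.4, -0.2, -0.2]
finger_gap: 54.9
```

```bash
python3 -c "
from h import *
to([543,-142,190],172)
cv2.imwrite('pics/e0.png',snapshot('side'));cv2.imwrite('pics/e1.png',snapshot('top'))
a=cv2.imread('pics/e0.png');b=cv2.imread('pics/e1.png')
cv2.imwrite('pics/e.png',cv2.resize(np.hstack([a[60:460,120:520],b[130:530,120:520][:400] if False else cv2.copyMakeBorder(b[130:330,120:520],0,200,0,0,0)]),(800,400)))"
```

```text
t 9.55 pos [ 535.6 -129.5  256.7] rot [179.8   0.6 172.4] shift [ -8.2 -11.7  66.7] turn [0.004 0.011 0.007] F [-0.4 -0.2 -0.2] gap 54.9
```

View pics/e.png

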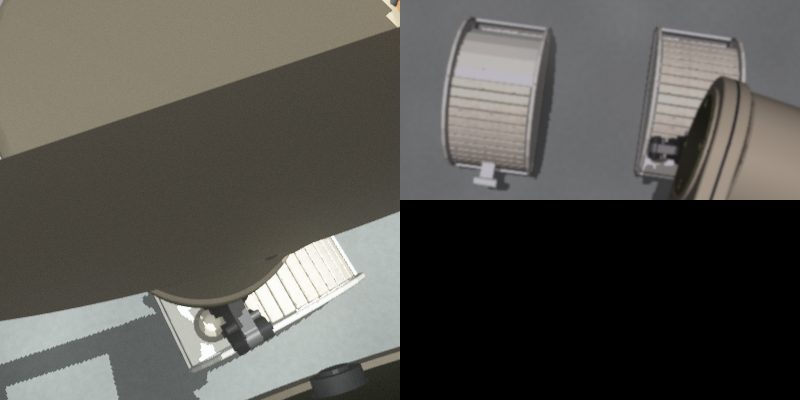

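The tin cover is down over the front edge, with its pull at the top-crop position (487,178). The gripper is over the shaker pull, so I descend.

Call:
servo_tool(
  motion=[
    [55,-7,-11,5,0.004,0.011,0.007],
    [55,0,0,25,0,0,0],
    [55,0,0,25,0,0,0],
    [55,0,0,0,0,0,0],
    [55,0,0,0,0,0,0],
  ],
)

```text
time: 10.15
tool_pos: [541.5, -131.3, 202.6]
tcp_rot: [179.8, 0.1, 172.5]
ft_force: [0.6, 1.1, 0.2]
finger_gap: 54.9
```

```bash
python3 -c "
from h import *
to([543,-142,159],172)"
```

```text
t 10.15 pos [ 541.5 -131.3  202.6] rot [1.798e+02 1.000e-01 1.725e+02] shift [ -2.9 -10.6  43.6] turn [0.004 0.001 0.009] F [0.6 1.1 0.2] gap 54.9
```

Call:
servo_tool(
  motion=[
    [55,-2,-8,0,0,0,0.009],
    [55,-1,-3,0,0,0,0],
    [55,0,0,12,0,0,0],
    [55,0,0,0,0,0,0],
  ],
)

```text
time: 10.55
tool_pos: [545.0, -142.7, 194.3]
tcp_rot: [179.9, 0.4, 172.0]
ft_force: [-1.4, -0.4, -1.0]
finger_gap: 54.7
```

```bash
python3 -c "
from h import *
to([543,-142,159],172)"
```

```text
t 10.55 pos [ 545.  -142.7  194.3] rot [179.9   0.4 172. ] shift [ 2.3  0.3 35.3] turn [0.003 0.007 0.001] F [-1.4 -0.4 -1. ] gap 54.7
```

Call:
servo_tool(
  motion=[
    [55,1.5,0,12,0,0,0],
    [55,0,0,12,0,0,0],
    [55,0,0,10,0,0,0],
    [55,0,0,3,0,0,0],
    [55,0,0,0,0,0,0],
  ],
)

```text
time: 11.05
tool_pos: [542.9, -142.3, 152.8]
tcp_rot: [179.8, 0.3, 172.0]
ft_force: [0.2, -0.1, -0.7]
finger_gap: 55.0
```

Call:
servo_tool(
  motion=[
    [55,0,0,-6,0,0,0],
    [30,0,0,0,0,0,0],
    [30,0,0,0,0,0,0],
    [30,0,0,0,0,0,0],
    [30,0,0,0,0,0,0],
  ],
  force=30,
)

```text
time: 11.55
tool_pos: [543.1, -141.1, 159.6]
tcp_rot: [179.7, 0.3, 172.1]
ft_force: [0.6, -0.2, -2.6]
finger_gap: 34.8
```

Call:
servo_tool(
  motion=[
    [30,-13.5,0,-5,0,0,0],
    [30,-14,0,-3.5,0,0,0],
    [30,0,0,0,0,0,0],
  ],
)

```text
time: 11.85
tool_pos: [568.9, -145.2, 168.0]
tcp_rot: [179.8, 0.0, 172.0]
ft_force: [2.8, 1.7, -4.0]
finger_gap: 35.1
```

Call:
servo_tool(
  motion=[
    [30,-14,0,-2,0,0,0],
    [30,-14,0,-0.5,0,0,0],
    [30,-14,0,0.5,0,0,0],
    [30,0,0,0,0,0,0],
  ],
)

```text
time: 12.25
tool_pos: [609.1, -151.5, 171.1]
tcp_rot: [179.8, -0.1, 172.0]
ft_force: [3.2, 1.2, -2.1]
finger_gap: 34.9
```

Call:
servo_tool(
  motion=[
    [30,-9,0,1,0,0,0],
    [30,-8,0,1.5,0,0,0],
    [30,0,0,0,0,0,0],
  ],
)

```text
time: 12.55
tool_pos: [625.9, -154.2, 169.2]
tcp_rot: [179.8, -0.1, 172.0]
ft_force: [2.0, 1.3, -1.9]
finger_gap: 35.0
```

Call:
servo_tool(
  motion=[
    [30,-5,0,1,0,0,0],
    [30,-4,0,1,0,0,0],
  ],
)

```text
time: 12.75
tool_pos: [634.6, -155.5, 167.5]
tcp_rot: [179.8, -0.2, 172.0]
ft_force: [-16.6, 2.1, 12.0]
finger_gap: 35.1
```

Resistance is building at −17 N in x, which suggests the stop. One more small push to confirm.

Call:
servo_tool(
  motion=[
    [30,-5,0,0.5,0,0,0],
    [30,-3,0,0,0,0,0],
  ],
)

```text
time: 12.95
tool_pos: [635.5, -155.6, 167.0]
tcp_rot: [179.8, -1.2, 172.0]
ft_force: [-18.6, 3.3, 11.8]
finger_gap: 35.1
```

Call:
servo_tool(
  motion=[
    [30,0,0,0,0,0,0],
    [55,0,0,0,0,0,0],
    [55,0,0,0,0,0,0],
    [55,0,0,0,0,0,0],
    [55,0,0,-15,0,0,0],
    [55,0,0,-35,0,0,0],
    [55,0,0,-40,0,0,0],
    [55,45,0,0,0,0,0],
    [55,45,0,0,0,0,0],
    [55,45,0,0,0,0,0],
  ],
)

```text
time: 13.95
tool_pos: [507.7, -139.1, 267.3]
tcp_rot: [179.9, -0.8, 172.0]
ft_force: [-0.1, -0.3, 0.9]
finger_gap: 55.0
```

Call:
servo_tool(
  motion=[
    [55,40,0,0,0,0,0],
    [55,30,-35,0,0,0,0],
    [55,0,-45,0,0,0,0],
    [55,0,-45,0,0,0,0],
    [55,0,-45,0,0,0,0],
    [55,0,-40,0,0,0,0],
    [55,0,0,0,0,0,0],
    [55,0,0,0,0,0,0],
  ],
)

```text
time: 14.75
tool_pos: [403.5, -344.1, 282.1]
tcp_rot: [-179.6, 0.2, 172.2]
ft_force: [0.2, 0.3, -0.1]
finger_gap: 55.1
```

```bash
python3 -c "
from h import *
a=snapshot('side');b=snapshot('top')
cv2.imwrite('pics/f0.png',a);cv2.imwrite('pics/f1.png',b)
cv2.imwrite('pics/f.png',np.hstack([a[40:480,130:530],b[20:460,120:520]]))
# rough masks: predicted bar positions
for o,q in(((616,147),0),((597,-153),1.45)):
  y=np.radians(-8.3);t=.332+q;X=np.array([o[0]-145*np.cos(t)*np.cos(y),o[1]-145*np.cos(t)*np.sin(y),40+145*np.sin(t)])
  print(X.round(1),'side crop',(proj('side',X)-[130,40]).round(),'top crop',(proj('top',X)-[-280,20]).round())
s=sense();print(s['tool_pos'],s['ft_force'])"
```

```text
[480.4 166.8  87.3] side crop [ 22. 149.] top crop [487. 293.]
[ 627.1 -157.4  181.8] side crop [280. 267.] top crop [704. 192.]
[ 403.83520797 -343.17750519  281.8814771 ] [-0.64674161  0.0016652  -0.28981164]
```

View pics/f.png

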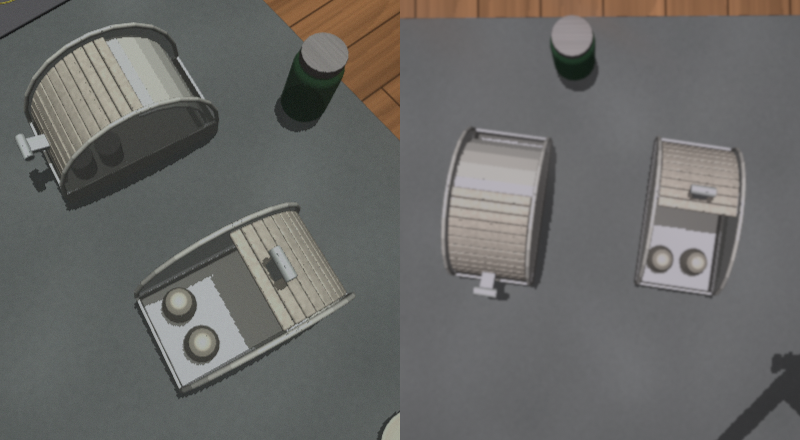

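```bash
python3 -c "
from h import *
import cv2
a=cv2.imread('pics/f0.png')[165:215,130:190];b=cv2.imread('pics/f1.png')[285:325,180:240]
for n,i,o in(('side',a,(130,165)),('top',b,(180,285))):
  m=(i.min(2)>(150 if n=='side' else 130)).astype('uint8');k,l,s,c=cv2.connectedComponentsWithStats(m)
  for j in range(1,k):
    if s[j,4]>20: print(n,s[j]+[o[0],o[1],0,0,0],c[j]+o)
cv2.imwrite('pics/g.png',np.hstack([cv2.resize(x,(400,300),interpolation=cv2.INTER_CUBIC) for x in(a,b)]))
print(near((205,311),(157,187)),near((422,211),(413,304)))"
```

```text
side [157 165  22  25 249] [167.13253012 180.53012048]
side [147 174  14  23 135] [152.85925926 185.08888889]
side [179 204   7  11  26] [182.38461538 208.92307692]
top [180 291  36  26 431] [203.95359629 303.80742459]
top [221 300  19   4  38] [230.39473684 301.28947368]
(array([484.8, 169.7,  82.3]), [2.2, 2.2]) (array([ 629.7, -155.6,  180.9]), [1.9, 1.9])
```

View pics/g.png

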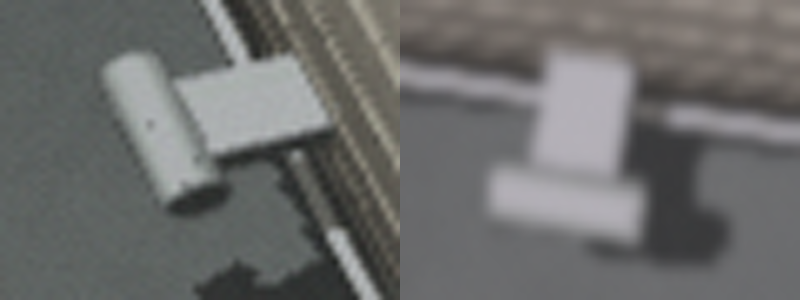

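```bash
python3 -c "
from bench import *
hand_in();print(sense()['time'])"
```

```text
the job is handed in; nothing more can be done
the job is handed in; nothing more can be done
```

Both covers are where you asked. I rolled the tin bin's cover fully shut first, then the shaker bin's cover fully open. I handed the job in at about 15 s of the 48 s, with the arm clear of everything.

**Stops:** Each cover moved only about 1 mm more when pushed against its end stop. The wrist force rose to about 40 N on the tin cover and 22 N on the shaker cover.

**Final pictures:** The position tolerance below is the rough accuracy of the camera triangulation.

| Cover | Pull measured at (mm) | Predicted for its stop (mm) |
|---|---|---|
| Tin, shut | (485, 170, 82) | (480, 167, 87) |
| Shaker, open | (630, −156, 181) | (627, −157, 182) |

- **Agreement:** The differences are up to about 7 mm for the tin pull and 3 mm for the shaker pull. The tin figure comes from a rough pixel reading; a closer look put the pull within 2–3 pixels of its predicted spot.
- **Contents:** Both shakers are standing and reachable, and nothing else in view was disturbed.

**One slip:** In the first two tin-cover moves I put the downward part in the sideways column. This gave a brief side load with a total force of about 26 N and a slight tilt of the gripper. I let go, measured the pull again, regripped it and finished normally.

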